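# Set and lock a cam hold-down on a rusty gear

## Task

The cam clamp on the base plate is set too high to hold the rusty gear under its pad. Flip its round-ended cam lever right over to fully open, screw the knurled nut down until the pad just meets the gear, then flip the lever back fully closed so that the gear is clamped firmly but the springs are not overstrained. Do not shift the gear on its plate or disturb the other things lying on the table.

Things in the scene. Friction and masses are not known exactly. Their poses are not given: they have to be found in the camera images.
- clamp_base: Fixed steel base plate carrying the cam hold-down and the gear: 180 mm (x) by 330 mm (y -135 to +195), 15 mm thick. Origin at table level; x points away from the robot at yaw 0, y to the gear's side, z up. Grey cam housing at y -92 to -4 mm, its top 62 mm above the table; vertical 20 mm threaded stud at x 0, y -35, top 167 to 172 mm up; guide pillar at y -78, 119 mm up.
- gear: Rusty spur gear, 150 mm across, 30 mm thick, about 2.4 kg, loose, lying flat on the base plate at about x = 0, y = +100 of the plate. Origin at the centre of its underside; its flat top rim is 30 mm above the origin.
- spare_gear: Smaller rusty gear, 100 mm across, 24 mm thick, loose on the table. Origin at the centre of its underside. Leave alone.
- flange_shaft: Rusty stub shaft standing upright on its 90 mm flange, 115 mm tall, loose. Origin at the centre of its underside. Leave alone.
- bearing: Bare steel bearing ring lying flat, 80 mm across, 20 mm thick, loose. Origin at the centre of its underside. Leave alone.
- hammer: Hammer lying on the table, handle towards its -x. Leave alone.
- wire_brush: Wire brush lying on its bristles, wooden back and handle 220 mm long and 28 mm wide along its x, 30 mm high, handle towards its -x. Leave alone.
- spanner: Steel spanner lying on the table, along its x. Leave alone.
- oil_can: Grey can, 66 mm across, 110 mm tall, standing, loose. Origin at the centre of its underside. Leave alone.
- lever_pivot (a point): Point on the lever's horizontal pivot axis, 40 mm above the table at x = 0, y = -103 of the base plate. The axis runs along the base plate's y, so the lever swings in the plate's x-z plane.
- lever_knob (a point): Centre of the black drum-shaped knob at the end of the cam lever: 38 mm across, 28 mm wide along the plate's y, flat ends. It revolves freely on its pin, 115 mm from lever_pivot. The shank is 11 mm wide (plate's y) and 18 mm deep. Pinch the knob from above, fingers closing on its flat ends along the plate's y, and lead it round its arc; a finger fits on both sides.
- cam_lever (a joint): Cam lever angle, rad. 0 = fully closed: level, pointing along the plate's -x. Grows as the knob rises; 1.57 upright; stop at 2.4 = fully open, leaning to +x. Stays where left; friction 0.2 N m (2 N at the knob) plus a little spring pull. Spiral cam: opening lifts stud, nut and clamp arm 5 mm evenly, closing draws them down as much; self-locking.
- nut_grip (a point): Point on the vertical axis of the knurled adjusting nut, 18 mm above its underside; the nut is steel, round, 52 mm across and 30 mm high. The stud stands out of its top by 5 to 25 mm. It can be gripped across the knurl from above at any yaw while the lever is open.
- adjusting_nut (a joint): Turning angle of the nut, rad; grows as it is turned clockwise seen from above, which screws it down: steep right-hand thread, 12 mm a turn (1.91 mm per rad), friction 0.12 N m. The nut and the clamp arm under it go down together. It stays where it is left.
- pad (a point): Centre of the underside of the steel pressure pad (32 by 26 mm) under the nose of the clamp arm, over the gear's rim. The arm is a dark steel bar 38 mm wide, 20 mm thick, along the plate's y from -92 to +66 mm, its underside 28 mm above the pad's. At the start (lever closed) the pad hangs 1.5 to 4.5 mm above the gear's top.
- clamp_arm (a joint): Compression of the spring cartridge between nut and clamp arm, m; 0 while the pad touches nothing, 6 N per mm, at most 0.012. If the pad just touches with the lever open, closing the lever compresses it 4 to 5 mm: the right tension. Under 2 mm the gear is loosely held, over 7 mm the springs are overstrained.
There are look-alikes about, which are no part of the job. Leave any pink or turquoise look-alike of the gear alone.

How it is judged:
By the outcome, as a careful person would: the job done as asked, in the order asked, and still so for the second after the job is handed in, with the robot touching nothing.
It also fails if it takes over 72 s, if anything falls off the work surface, if the arm or the gripper's body presses on something with over 40 N, if the wrist force passes 120 N, or if a joint passes its speed limit or range.

## Robot

A 7-joint arm with a two-finger parallel gripper is mounted at the origin on the work surface. World frame = base frame: x ahead of the robot, y to its left, z up, the work surface at z = 0. Lengths are in m, angles in rad, forces in N, time in s.
With the tool pointing down it reaches from about 0.4 to 0.85 m from the base axis. Payload 4.4 kg.
Tool frame: the origin (TCP) lies between the finger pads; the fingertips stand 22 mm ahead of it and the grasp point (between the pads) lies 3 mm ahead of it; z points along the fingers, y is the line along which they close (so a half turn about z gives the same grasp; the last joint's range is limited). The gripper opens to 94 mm and grips with 3 to 60 N. Pads are 16 mm wide; open, the fingers measure 119 mm over their backs; the gripper's body (75 mm by 177 mm) begins 78 mm behind the grasp point.
Start: joints at [-1.403, 0.628, 0.038, 1.517, -0.027, 0.996, -0.02], TCP at [0.151, 0.632, 0.227] pointing down, gripper open.
Joint ranges: [-3.06, 3.06], [-0.37, 2.12], [-1.25, 1.32], [0.18, 2.47], [-1.1, 4.24], [0.23, 1.98], [-2.94, 2.94]. Speed limits (rad/s): [2.57, 2.57, 3.14, 3.14, 3.14, 3.14, 3.14].

## Interface

Orientations are given as a unit quaternion [w, x, y, z].
In Python, from bench import r gives the robot as it stands. The module is installed in compiled form; this text tells all that it offers.
- The arm moves only by the tool play_rows, never from a script. Its argument "rows" is a list of rows, each a list of 3 entries, a list of its own where there are three numbers: the finger opening in mm, from 0 to 94, then the shift along the tool's x, y, z in mm, then the turn, a rotation vector about the tool's x, y, z in degrees. In form: [[gripper, [tx, ty, tz], [wx, wy, wz]], ...]. A call has 1 to 12 rows; each row shifts and turns the commanded pose from where the row before left it, along the tool's axes as they then stand; what a row does not reach is not made up. A row lasts 1/8 s, in which the tool goes at most 62.5 mm and 10.7 degrees, less where a joint would pass 70% of its speed; a pose out of reach is approached as far as the arm can. A call is refused whole if a number of a shift passes 62.5 or a number of a turn 10.7, either way. A call with a gripper value outside its range is refused whole. The fingers move at their own pace and stop on an object; the grip force is fixed at half the most. Time passes only in rows, so rows that do not move let the fingers close. It gives the time, the measured TCP pose, the force, the opening and the grip force at its end, in the units of the state.
- r.get_state(): the state, without advancing time (a new reading comes with each control period).
- r.grab_frame(name): name is "scene" or "top" or "wrist"; returns (picture, depth): 400x640x3 uint8, red, green, blue; 400x640 float32, m along the optical axis (not along the pixel's ray), 0 where there is no reading.
- r.camera_info(name): a dict with "K" (3x3 intrinsics, pixels), "k1" (the pictures are not rectified: a ray, as slopes to the right and down, at radius r is drawn at 1 + k1 r^2 times it, then the intrinsics apply), "R" (3x3) and "t" (3): a world point X has camera coordinates R X + t. Camera axes: x right, y down, z forward; pixel columns grow to the right and rows downward; lengths in m; the calibration is good to about 2 mm. A picture is of the moment at which its call begins: read the wrist's pose just before it. camera_info takes no time and is no camera call; for the wrist camera it gives the pose at the moment of the call.
- r.finish_job(): hands the job in; it is judged then, once.
Trained networks look in the newest picture that a camera, given by its name, has taken for a name from the list of things; names that differ only in an ending like _2 or _b are one class to them, and where a whole thing is asked for, a point or a joint stands for the part that bears it (a point fixed in the world has none). Each returns a list of dicts, best first, with "score" (0 to 1); they miss things now and then, are a little off and sometimes report something else, mostly with a low value. They report only what shows in the picture. A call takes as long as a camera call. They do not tell look-alikes from the thing itself.
- r.regions_of(camera, query): "region" (400x640 bool, what is visible of it) and "at" ([column, row] in pixels, amid what is visible of it).
- r.pinpoint(camera, query): "at" ([column, row] in pixels: a listed point, or the origin of a listed thing).
The state is a dict: "time": time; "qpos": joint angles; "dq": joint speeds; "effort": joint torques, N m; "tcp_pos": TCP position; "tcp_rot": TCP orientation; "contact_force": force on the tool from outside, world axes, zero at the start; "moment": the same for the moment, N m; "width": opening from 0.0 (shut) to 1.0 (fully open); "gripper_force": force on a finger pad.
Only numpy, scipy, OpenCV 4.12 (cv2) and the standard library are available. Lean on these libraries where they do the work, as an engineer would, in place of code of your own. Each camera call takes 0.05 s, during which the arm holds its last target. There are 200 camera calls.

## Working session

There is one attempt and no reset: what is moved stays moved. The work goes in short steps, Python scripts to look and compute and a tool call to move; the robot and the scene stay as the last step left them, time stands still between calls to the robot, and variables do not carry over. Pictures are saved under pics/ and viewed, at most 10 in all, crops included, and the job is handed in when it is done.

Besides the shell and the picture viewer there is one more tool, called after ">>>" as name(argument=value, ...), one argument or row to a line, values as JSON. play_rows: Moves the arm, as the interface text tells. Its arguments: {"type":"object","properties":{"rows":{"type":"array","items":{"type":"array"}}},"required":["rows"]}

```bash
mkdir -p pics
cat > h.py <<'E'
import numpy as np, cv2
from bench import r
def ray(cam,px,ci=None):
    ci=ci or r.camera_info(cam);K=np.array(ci["K"]);u=np.array([(px[0]-K[0,2])/K[0,0],(px[1]-K[1,2])/K[1,1]])
    s=u.copy()
    for _ in range(20): s=u/(1+ci["k1"]*(s@s))
    R=np.array(ci["R"]);t=np.array(ci["t"]).ravel()
    return -R.T@t, R.T@np.array([s[0],s[1],1.])
def at_z(cam,px,z,ci=None):
    o,d=ray(cam,px,ci);return o+d*(z-o[2])/d[2]
def at_d(cam,px,dep,ci=None):
    o,d=ray(cam,px,ci);c=int(round(px[0]));q=int(round(px[1]))
    w=dep[max(q-2,0):q+3,max(c-2,0):c+3];w=w[w>0]
    return o+d*np.median(w) if len(w) else None
def save(n,p): cv2.imwrite("pics/"+n+".png",cv2.cvtColor(p,cv2.COLOR_RGB2BGR))
E
cat > a.py <<'E'
from h import *
np.set_printoptions(precision=4,suppress=True)
s=r.get_state();print(s["time"],s["tcp_pos"],s["tcp_rot"],s["width"])
for cam in ("scene","top"):
    p,d=r.grab_frame(cam);save(cam+"0",p)
    for q in ("clamp_base","gear","lever_pivot","lever_knob","nut_grip","pad"):
        for x in r.pinpoint(cam,q)[:3]:
            print(cam,q,round(x["score"],2),np.round(x["at"],1),at_d(cam,x["at"],d))
E
python3 a.py
```

```text
0.0 [0.1504 0.6317 0.2266] [-0.0001  0.1166  0.9932 -0.0009] 1.0009224627265918
scene clamp_base 0.61 [325.7 235.1] [0.5929 0.0621 0.0205]
scene gear 0.87 [427.6 182.7] [0.313  0.4155 0.0258]
scene gear 0.74 [358.7 235.9] [0.6192 0.1621 0.0441]
scene gear 0.58 [360.1 185.1] [0.3343 0.1764 0.0245]
scene lever_pivot 0.67 [294.6 226.3] [ 0.5899 -0.0337  0.0509]
scene lever_knob 0.61 [295.4 225.4] [ 0.5869 -0.0314  0.052 ]
scene lever_knob 0.49 [299.3 202.3] [ 0.4757 -0.0263  0.0544]
scene nut_grip 0.53 [314.7 199.2] [0.593  0.0284 0.1607]
scene nut_grip 0.19 [340.9 226.7] [0.6002 0.1078 0.0628]
scene pad 0.7 [340.  226.7] [0.5996 0.1051 0.0622]
scene pad 0.62 [349.1 277.4] [0.7535 0.1329 0.0045]
top clamp_base 0.7 [311.1 185.8] [0.5756 0.0653 0.0288]
top clamp_base 0.65 [371.3 182.5] [ 0.5907 -0.1413 -0.0013]
top clamp_base 0.5 [339.1 186.8] [ 0.5665 -0.0284  0.0544]
top gear 0.87 [280.4 179.2] [0.5958 0.1675 0.0464]
top gear 0.86 [279.  271.1] [0.2911 0.1724 0.0303]
top gear 0.64 [210.6 272.1] [0.2886 0.4002 0.0289]
top lever_pivot 0.65 [230.9 161.4] [0.6619 0.3384 0.0357]
top lever_pivot 0.64 [223.6 213.7] [0.484  0.362  0.0235]
top lever_pivot 0.63 [340.7 184.5] [ 0.5736 -0.0337  0.0572]
top lever_knob 0.61 [336.7 217.4] [ 0.4639 -0.019   0.0603]
top lever_knob 0.41 [339.1 185.6] [ 0.57   -0.0283  0.0574]
top nut_grip 0.47 [319.5 174.3] [0.5853 0.0345 0.1674]
top nut_grip 0.38 [339.6 220. ] [ 0.4555 -0.0284  0.0588]
top pad 0.56 [297.7 180.8] [0.5796 0.1061 0.0975]
```

Run:
```python
import cv2,numpy as np
a=cv2.imread("pics/scene0.png");b=cv2.imread("pics/top0.png")
cv2.imwrite("pics/v1.png",cv2.resize(a[120:320,200:460],(780,600),interpolation=3))
cv2.imwrite("pics/v2.png",cv2.resize(b[120:300,200:430],(767,600),interpolation=3))
```

```text
(no output)
```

View pics/v1.png

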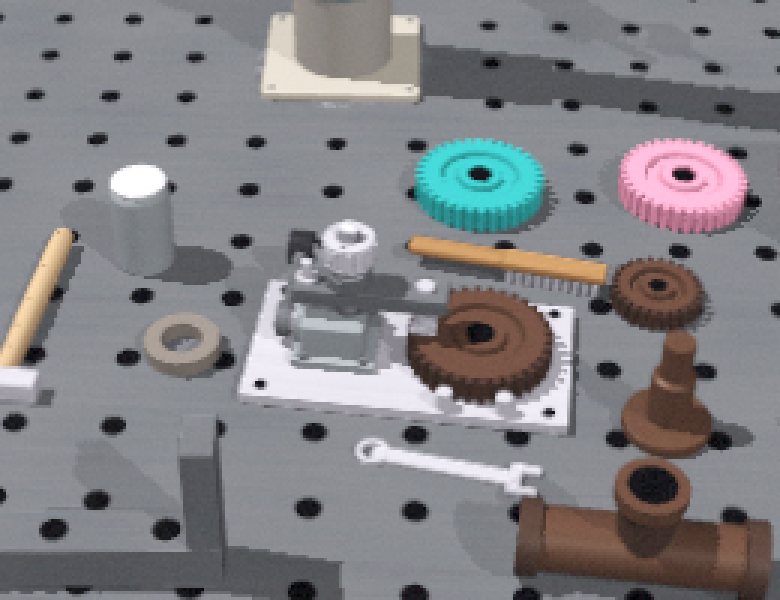

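View pics/v2.png

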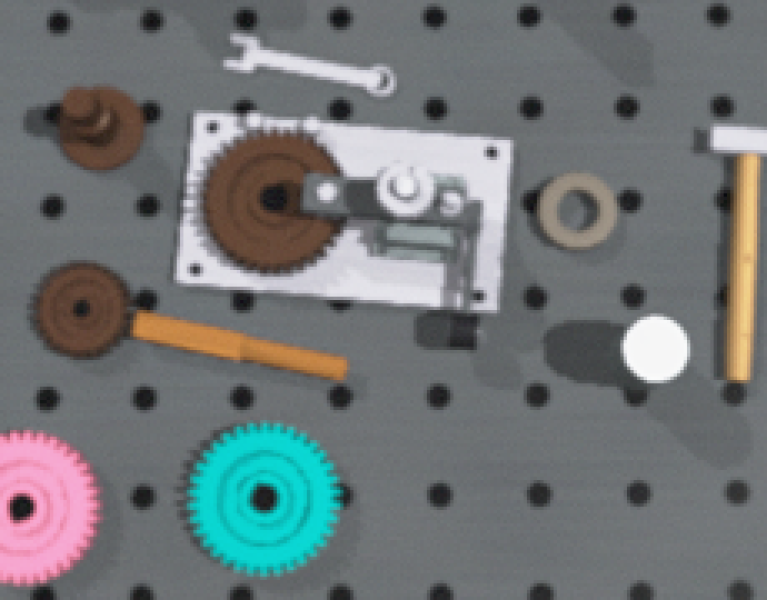

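The rusty gear on the plate, top px (280,179), is the real one. The turquoise (279,271) and pink (211,272) ones are look-alikes off the plate. The cam lever is closed, with its knob at top px (336,218). I'll move above the knob for a closer look.

>>> play_rows(
  rows=[
    [94,[-39.4,-46.7,-2.5],[0,0,0]],
    [94,[-39.4,-46.7,-2.5],[0,0,0]],
    [94,[-39.4,-46.7,-2.5],[0,0,0]],
    [94,[-39.4,-46.7,-2.5],[0,0,0]],
    [94,[-39.4,-46.7,-2.5],[0,0,0]],
    [94,[-39.4,-46.7,-2.5],[0,0,0]],
    [94,[-39.4,-46.7,-2.5],[0,0,0]],
    [94,[-39.4,-46.7,-2.5],[0,0,0]],
    [94,[-39.4,-46.7,-2.5],[0,0,0]],
    [94,[-39.4,-46.7,-2.5],[0,0,0]],
    [94,[-39.4,-46.7,-2.5],[0,0,0]],
    [94,[-39.4,-46.7,-2.5],[0,0,-8.4]],
  ],
)

```text
time: 2.2
tcp_pos: [0.4816, -0.024, 0.2579]
tcp_rot: [0.0, 0.042, 0.999, 0.0]
contact_force: [1.3, 0.8, 0.1]
width: 1.003
gripper_force: 0.0
```

```bash
cat > b.py <<'E'
from h import *
import sys
np.set_printoptions(precision=4,suppress=True)
s=r.get_state();print(s["time"],s["tcp_pos"],s["tcp_rot"],s["qpos"],s["contact_force"],s["moment"])
ci=r.camera_info("wrist");print(ci["K"],ci["k1"],ci["R"],ci["t"])
p,d=r.grab_frame("wrist");save(sys.argv[1],p);np.save("d.npy",d)
for q in ("clamp_base","gear","lever_pivot","lever_knob","nut_grip","pad"):
    for x in r.pinpoint("wrist",q)[:2]:
        print(q,round(x["score"],2),np.round(x["at"],1),at_d("wrist",x["at"],d,ci))
E
python3 b.py w1
```

```text
2.2 [ 0.4816 -0.024   0.2579] [0.0005 0.0416 0.9991 0.0001] [-0.1263  0.3534  0.1595  1.9362 -0.0731  0.8565  1.5589] [1.2834 0.7751 0.0947] [ 0.0059 -0.0529  0.0257]
[[359.3288   0.     321.3626]
 [  0.     359.3288 193.9234]
 [  0.       0.       1.    ]] -0.08281996939662395 [[ 0.0837  0.9965 -0.0005]
 [ 0.9661 -0.081   0.2452]
 [ 0.2443 -0.021  -0.9695]] [-0.0166 -0.5014  0.3013]
clamp_base 0.69 [398.  246.4] [0.5805 0.0576 0.0262]
gear 0.96 [483.1 245.4] [0.5803 0.1507 0.0446]
lever_pivot 0.86 [313.6 253.8] [ 0.5681 -0.0394  0.0565]
lever_knob 0.85 [319.8 151.4] [ 0.4581 -0.0233  0.0609]
nut_grip 0.72 [394.7 308.3] [ 0.4557 -0.0056  0.3474]
```

View pics/w1.png

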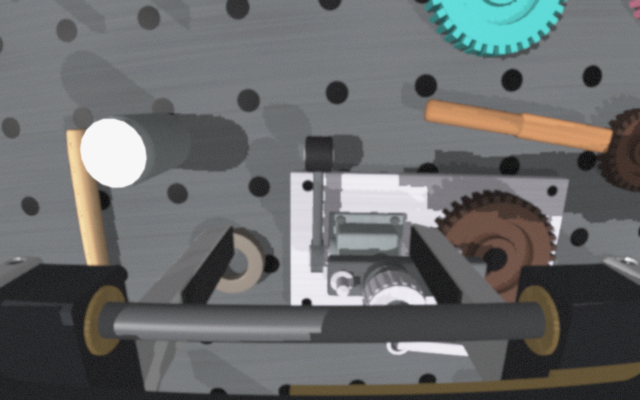

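The knob is at (319,152), with the shank going down to the pivot at about (317,255). The plate's near corners are at (291,172) and (569,179).

```bash
cat >> h.py <<'E'
def cloud(d,ci):
    K=np.array(ci["K"]);v,u=np.nonzero(d>0)
    s=cv2.undistortPoints(np.float64(np.c_[u,v])[:,None],K,np.array([ci["k1"],0,0,0.]))[:,0]
    R=np.array(ci["R"]);t=np.array(ci["t"]).ravel()
    return (np.c_[s,np.ones(len(s))]*d[v,u,None]-t)@R, u, v
E
python3 - <<'E'
from h import *
np.set_printoptions(precision=4,suppress=True)
ci=r.camera_info("wrist");d=np.load("d.npy");P,u,v=cloud(d,ci)
A=at_z("wrist",(291,172),.015,ci);B=at_z("wrist",(569,179),.015,ci);print(A,B,np.linalg.norm(A-B),np.degrees(np.arctan2(-(B-A)[0],(B-A)[1])))
e=(B-A)/np.linalg.norm(B-A);n=np.array([e[1],-e[0],0]);O=A+.135*e+.09*n;print("O",O,"pivot",O-.103*e,"knob",O-.103*e-.115*n)
m=(u>295)&(u<342)&(v>125)&(v<180)&(P[:,2]>.03);Q=P[m]
print(len(Q),Q.min(0),Q.max(0));t=Q[Q[:,2]>.05];print(np.percentile(t,[5,50,95],axis=0))
yy=(Q-O)@e;xx=(Q-O)@n;k=xx<-.1
print("knob y",np.percentile(yy[k],[2,98]),"x",np.percentile(xx[k],[2,98]))
# knob edges by pixel
print(at_z("wrist",(305,152),.05,ci),at_z("wrist",(332.5,152),.05,ci))
# gear from top
from itertools import product
for c in ("wrist",):
    for z in r.regions_of(c,"gear")[:1]: print(z["score"],z["at"])
E
```

```text
[ 0.4825 -0.0548  0.015 ] [0.5178 0.2713 0.015 ] 0.3279816207267689 -6.1777327018271
O [0.5865 0.0697 0.015 ] pivot [ 0.5754 -0.0327  0.015 ] knob [ 0.4611 -0.0203  0.015 ]
1086 [ 0.4419 -0.0369  0.0386] [ 0.4868 -0.0059  0.0625]
[[ 0.4462 -0.0336  0.0508]
 [ 0.4603 -0.0217  0.0587]
 [ 0.4783 -0.0089  0.0614]]
knob y [-0.1177 -0.0905] x [-0.1328 -0.1013]
[ 0.4569 -0.0349  0.05  ] [ 0.4593 -0.007   0.05  ]
0.72 [492.0, 22.6]
```

>>> play_rows(
  rows=[
    [70,[0,0,0],[0,0,1.3]],
    [70,[21.3,0.8,30],[0,0,0]],
    [70,[0,0,50],[0,0,0]],
    [70,[0,0,50],[0,0,0]],
    [70,[0,0,50],[0,0,0]],
    [70,[0,0,25],[0,0,0]],
    [70,[0,0,10],[0,0,0]],
    [70,[0,0,0],[0,0,0]],
  ],
)

```text
time: 3.6
tcp_pos: [0.4596, -0.0188, 0.0425]
tcp_rot: [-0.0, 0.055, 0.999, 0.0]
contact_force: [0.4, 0.3, -0.3]
width: 0.743
gripper_force: 0.0
```

>>> play_rows(
  rows=[
    [20,[0,0,0],[0,0,0]],
    [20,[0,0,0],[0,0,0]],
    [20,[0,0,0],[0,0,0]],
    [20,[0,0,0],[0,0,0]],
    [20,[0,0,0],[0,0,0]],
  ],
)

```text
time: 4.22
tcp_pos: [0.4593, -0.0245, 0.0427]
tcp_rot: [0.0, 0.057, 0.998, -0.003]
contact_force: [-1.5, -13.1, 1.0]
width: 0.296
gripper_force: 30.0
```

>>> play_rows(
  rows=[
    [20,[0,-5,0],[0,0,0]],
    [20,[-0.6,0,-11.5],[0,0,0]],
    [20,[-1.7,0,-11.4],[0,0,0]],
    [20,[-2.9,0,-11.1],[0,0,0]],
    [20,[-3.9,0,-10.8],[0,0,0]],
    [20,[-5.0,0,-10.4],[0,0,0]],
    [20,[-6.0,0,-9.8],[0,0,0]],
    [20,[-7.0,0,-9.2],[0,0,0]],
    [20,[-7.8,0,-8.4],[0,0,0]],
    [20,[0,0,0],[0,0,0]],
  ],
)

```text
time: 5.48
tcp_pos: [0.498, -0.0289, 0.1266]
tcp_rot: [0.004, 0.055, 0.998, -0.001]
contact_force: [6.9, -4.3, -8.3]
width: 0.297
gripper_force: 30.0
```

>>> play_rows(
  rows=[
    [20,[-2,-2,2],[0,0,0]],
    [20,[-8.6,0,-7.6],[0,0,0]],
    [20,[-9.3,0,-6.7],[0,0,0]],
    [20,[-10.0,0,-5.7],[0,0,0]],
    [20,[-10.5,0,-4.7],[0,0,0]],
    [20,[-10.9,0,-3.6],[0,0,0]],
    [20,[-11.2,0,-2.5],[0,0,0]],
    [20,[-11.4,0,-1.4],[0,0,0]],
    [20,[-11.5,0,-0.2],[0,0,0]],
    [20,[-11.5,0,0.9],[0,0,0]],
    [20,[-11.3,0,2.1],[0,0,0]],
    [20,[0,0,0],[0,0,0]],
  ],
)

```text
time: 6.98
tcp_pos: [0.6017, -0.0402, 0.1518]
tcp_rot: [-0.0, 0.054, 0.999, 0.001]
contact_force: [0.9, 5.2, -6.7]
width: 0.297
gripper_force: 30.0
```

>>> play_rows(
  rows=[
    [20,[0,1.5,2],[0,0,0]],
    [20,[-11.1,0,3.2],[0,0,0]],
    [20,[-10.7,0,4.3],[0,0,0]],
    [20,[-10.2,0,5.3],[0,0,0]],
    [20,[-9.6,0,6.3],[0,0,0]],
    [20,[-8.9,0,7.2],[0,0,0]],
    [20,[-8.2,0,8.1],[0,0,0]],
    [20,[0,0,0],[0,0,0]],
  ],
)

```text
time: 7.98
tcp_pos: [0.659, -0.0462, 0.1167]
tcp_rot: [-0.001, 0.055, 0.998, 0.001]
contact_force: [-5.0, 5.5, 11.1]
width: 0.296
gripper_force: 30.0
```

>>> play_rows(
  rows=[
    [20,[2,0,-2],[0,0,0]],
    [60,[0,0,0],[0,0,0]],
    [60,[0,0,0],[0,0,0]],
    [60,[0,0,0],[0,0,0]],
    [60,[0,0,-30],[0,0,0]],
    [90,[0,0,-50],[0,0,0]],
    [90,[40,0,-40],[0,0,0]],
    [90,[60,0,-20],[0,0,0]],
    [90,[60,0,0],[0,0,0]],
    [90,[30,20,0],[0,0,0]],
    [90,[0,0,0],[0,0,0]],
  ],
)

```text
time: 9.35
tcp_pos: [0.4697, -0.005, 0.2583]
tcp_rot: [-0.0, 0.054, 0.999, 0.0]
contact_force: [0.7, -0.4, -0.1]
width: 0.956
gripper_force: 0.0
```

```bash
python3 b.py w2
cat > t.py <<'E'
from h import *
import sys
np.set_printoptions(precision=4,suppress=True)
p,d=r.grab_frame("top");save(sys.argv[1],p);ci=r.camera_info("top");P,u,v=cloud(d,ci);np.save("td.npy",d)
for q in ("gear","nut_grip","lever_knob","pad"):
    for x in r.pinpoint("top",q)[:2]: print(q,round(x["score"],2),np.round(x["at"],1),at_d("top",x["at"],d))
# nut region
m=(abs(P[:,0]-.583)<.045)&(abs(P[:,1]-.035)<.045)&(P[:,2]>.12);Q=P[m];print("nut",len(Q),np.median(Q,0),np.percentile(Q,[2,98],axis=0))
m=(abs(P[:,0]-.583)<.03)&(P[:,1]>.08)&(P[:,1]<.13)&(P[:,2]>.07);print("arm",np.percentile(P[m],[2,50,98],axis=0))
m=(abs(P[:,0]-.6)<.08)&(abs(P[:,1]-.17)<.08)&(P[:,2]>.035)&(P[:,2]<.055);print("gear",len(P[m]),P[m].mean(0),np.median(P[m][:,2]),np.percentile(P[m],[1,99],axis=0))
E
python3 t.py top1
```

```text
9.35 [ 0.4697 -0.005   0.2583] [-0.0003  0.0539  0.9985  0.0003] [-0.169   0.3355  0.1603  1.964  -0.071   0.8479  1.4924] [ 0.7059 -0.389  -0.1194] [ 0.0615 -0.0276  0.0284]
[[359.3288   0.     321.3626]
 [  0.     359.3288 193.9234]
 [  0.       0.       1.    ]] -0.08281996939662395 [[ 0.1082  0.9941 -0.0002]
 [ 0.9642 -0.1049  0.2437]
 [ 0.2422 -0.0265 -0.9699]] [-0.0463 -0.4873  0.306 ]
clamp_base 0.96 [391.2 252. ] [0.5814 0.0678 0.0154]
gear 0.74 [149.8 156.6] [ 0.4313 -0.1724  0.0664]
gear 0.6 [468.6 256.1] [0.5834 0.1506 0.0451]
lever_pivot 0.57 [300.3 266.5] [ 0.5689 -0.0384  0.0568]
lever_knob 0.83 [298.1 372.9] [ 0.6459 -0.0462  0.13  ]
gear 0.66 [211.8 271.9] [0.2893 0.396  0.0298]
gear 0.63 [282.4 269.5] [0.2963 0.161  0.0319]
lever_knob 0.45 [345.8 157.3] [ 0.6472 -0.0486  0.1308]
pad 0.67 [297.3 179.5] [0.5828 0.107  0.1026]
nut 12 [0.587  0.0547 0.1562] [[0.5743 0.0517 0.1532]
 [0.5978 0.0549 0.159 ]]
arm [[0.5698 0.0823 0.0887]
 [0.5882 0.1046 0.1011]
 [0.6082 0.1275 0.1086]]
gear 1218 [0.5968 0.1702 0.0431] 0.043262667226660806 [[0.5262 0.1021 0.0354]
 [0.674  0.2333 0.0516]]
```

>>> play_rows(
  rows=[
    [90,[-37.5,12.5,-11],[0,0,0]],
    [90,[-37.5,12.5,-11],[0,0,0]],
    [90,[-37.5,12.5,-11],[0,0,0]],
    [90,[-37.5,12.5,-11],[0,0,0]],
    [90,[0,0,0],[0,0,0]],
  ],
)

```text
time: 10.58
tcp_pos: [0.6285, 0.0282, 0.3016]
tcp_rot: [0.001, 0.054, 0.999, 0.0]
contact_force: [-1.1, -0.1, 0.5]
width: 0.956
gripper_force: 0.0
```

```bash
python3 b.py w3
```

```text
10.575 [0.6285 0.0282 0.3016] [0.0009 0.0543 0.9985 0.0002] [-0.1847  0.5336  0.1576  1.4863 -0.0887  1.1267  1.4516] [-1.0836 -0.1194  0.5289] [-0.0026  0.0334  0.0134]
[[359.3288   0.     321.3626]
 [  0.     359.3288 193.9234]
 [  0.       0.       1.    ]] -0.08281996939662395 [[ 0.1089  0.9941 -0.0003]
 [ 0.9635 -0.1055  0.2461]
 [ 0.2446 -0.0271 -0.9693]] [-0.0968 -0.6477  0.3089]
clamp_base 0.65 [348.4 123.6] [0.5813 0.0603 0.1026]
gear 0.96 [428.5 120.5] [0.5908 0.1555 0.0456]
gear 0.7 [186.5 140. ] [ 0.5848 -0.1411  0.0003]
lever_pivot 0.9 [260.  126.9] [ 0.5769 -0.0338  0.059 ]
lever_knob 0.76 [250.4 213.1] [ 0.6521 -0.0415  0.135 ]
nut_grip 0.93 [318.8 135.8] [0.584  0.0314 0.1721]
nut_grip 0.4 [563.3 172.1] [0.6722 0.3311 0.0301]
```

View pics/w3.png

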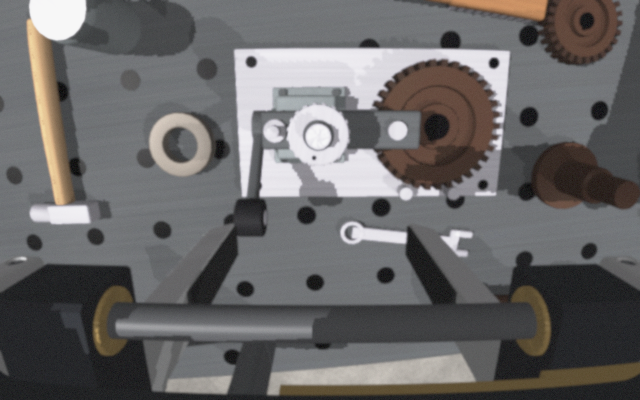

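The view is clear. The nut is centred at (318,134), the open lever's knob is at (251,217) and the arm's nose ends at about (420,130) over the gear's rim.

```bash
cat > m.py <<'E'
from h import *
np.set_printoptions(precision=4,suppress=True)
ci=r.camera_info("wrist");d=np.load("d.npy");P,u,v=cloud(d,ci)
m=(abs(u-318)<45)&(abs(v-134)<45)&(P[:,2]>.125);Q=P[m]
h=np.histogram(Q[:,2],np.arange(.125,.19,.003));print(np.c_[h[1][:-1],h[0]].T)
st=Q[(np.hypot(*(Q[:,:2]-[.583,.0325]).T)<.009)];print("stud top",np.median(st,0))
top=Q[(Q[:,2]>np.median(st[:,2])-.03)];(c,rad)=cv2.minEnclosingCircle(np.float32(top[:,:2]));print("nut circ",c,rad)
ring=np.hypot(*(Q[:,:2]-np.array(c)).T);k=(ring>.014)&(ring<.022);print("nut top z",np.percentile(Q[k],[5,50,95],axis=0))
def box(a,b,n):
    q=P[(u>=a[0])&(u<=b[0])&(v>=a[1])&(v<=b[1])];print(n,np.median(q,0),len(q))
box((355,118),(378,142),"arm mid");box((408,118),(416,140),"arm nose")
box((470,100),(480,150),"gear rim R");box((405,155),(425,165),"gear rim lo");box((410,85),(430,95),"gear rim up");box((490,60),(500,70),"plate")
for n,px,z in (("knob end",(251,217),.118),("nut",(318,134),.16)):print(n,at_z("wrist",px,z,ci))
A,B,C,D=[at_z("wrist",p,.015,ci) for p in ((236,50),(509,52),(499,195),(240,197))];print(A,B,C,D,(A+B+C+D)/4)
E
python3 m.py
```

```text
[[   0.125    0.128    0.131    0.134    0.137    0.14     0.143    0.146
     0.149    0.152    0.155    0.158    0.161    0.164    0.167    0.17
     0.173    0.176    0.179    0.182    0.185]
 [   0.       0.       0.       0.       1.       0.       3.       2.
     0.       3.     152.    2047.     302.       6.      20.     393.
    99.       0.       0.       0.       0.   ]]
stud top [0.5825 0.0323 0.1723]
nut circ (0.5808919072151184, 0.029423324391245842) 0.0267510786652565
nut top z [[0.5618 0.0104 0.1591]
 [0.5804 0.0294 0.1602]
 [0.5997 0.0484 0.1614]]
arm mid [0.5859 0.0763 0.1021] 597
arm nose [0.5898 0.1213 0.102 ] 207
gear rim R [0.598  0.2089 0.0447] 560
gear rim lo [0.632  0.1373 0.0403] 229
gear rim up [0.5525 0.1475 0.0435] 231
plate [0.5313 0.2478 0.0155] 121
knob end [ 0.6574 -0.0471  0.118 ]
nut [0.5801 0.0295 0.16  ]
[ 0.4824 -0.0581  0.015 ] [0.5175 0.2659 0.015 ] [0.6943 0.2523 0.015 ] [ 0.6598 -0.0817  0.015 ] [0.5885 0.0946 0.015 ]
```

>>> play_rows(
  rows=[
    [90,[24,-2,15],[0,0,0]],
    [90,[23.6,-2,15],[0,0,0]],
    [90,[0,0,0],[0,0,-10.5]],
    [90,[0,0,0],[0,0,-10.5]],
    [90,[0,0,0],[0,0,-10.5]],
    [90,[0,0,0],[0,0,-10.5]],
    [90,[0,0,0],[0,0,-10.5]],
    [90,[0,0,0],[0,0,-10.5]],
    [90,[0,0,0],[0,0,-10.5]],
    [90,[0,0,0],[0,0,-10.5]],
    [90,[0,0,0],[0,0,-10.5]],
    [90,[0,0,0],[0,0,-10.5]],
  ],
)

```text
time: 12.42
tcp_pos: [0.5778, 0.0283, 0.2719]
tcp_rot: [0.001, 0.76, -0.65, 0.001]
contact_force: [1.6, 0.2, -1.3]
width: 0.959
gripper_force: 0.0
```

>>> play_rows(
  rows=[
    [90,[0,0,0],[0,0,-10.5]],
    [90,[0,0,0],[0,0,-10.5]],
    [90,[0,0,0],[0,0,-10.5]],
    [90,[0,0,0],[0,0,-10.5]],
    [90,[0,0,0],[0,0,-10.5]],
    [90,[0,0,0],[0,0,-10.5]],
    [90,[0,0,0],[0,0,-10.5]],
    [90,[0,0,0],[0,0,-10.5]],
    [90,[0,0,0],[0,0,-10.5]],
    [90,[0,0,0],[0,0,-10.5]],
    [90,[0,0,0],[0,0,-10.5]],
    [90,[0,0,0],[0,0,0]],
  ],
)

```text
time: 13.92
tcp_pos: [0.4207, 0.1496, 0.0812]
tcp_rot: [0.094, 0.977, 0.156, 0.113]
contact_force: [0.1, -0.3, -0.1]
width: 0.958
gripper_force: 0.0
```

```bash
cat > s.py <<'E'
from h import *
np.set_printoptions(precision=4,suppress=True)
s=r.get_state();w,x,y,z=s["tcp_rot"]
print(s["time"],np.array(s["tcp_pos"]),np.array(s["tcp_rot"]),"q7",s["qpos"][6],"F",np.array(s["contact_force"]),"M",np.array(s["moment"]))
from scipy.spatial.transform import Rotation as Ro
R=Ro.from_quat([x,y,z,w]).as_matrix();print("to nut, tool mm",1000*R.T@(np.array([.5807,.0294,.155])-s["tcp_pos"]), "tooly yaw",np.degrees(np.arctan2(R[1,1],R[0,1])))
E
python3 s.py
```

```text
13.925 [0.4207 0.1496 0.0812] [0.0935 0.9768 0.1556 0.1132] q7 2.9411209375094423 F [ 0.0549 -0.2751 -0.1238] M [0.0607 0.2998 0.0133]
to nut, tool mm [123.2258 173.6776 -12.8859] tooly yaw -73.15081919349885
```

```bash
cat > k.py <<'E'
from h import *
import sys
from scipy.spatial.transform import Rotation as Ro
np.set_printoptions(precision=4,suppress=True)
s=r.get_state();w,x,y,z=s["tcp_rot"];C=Ro.from_quat([x,y,z,w]);R=C.as_matrix();print(R,s["qpos"])
a=np.radians(float(sys.argv[1]));Y=np.array([np.cos(a),np.sin(a),0]);Z=np.array([0,0,-1.]);T=np.c_[np.cross(Y,Z),Y,Z]
rv=np.degrees(Ro.from_matrix(R.T@T).as_rotvec());print("rotvec",rv,np.linalg.norm(rv));print("up in tool",R.T@[0,0,1])
E
python3 k.py 145
python3 - <<'E'
from h import *
p,d=r.grab_frame("scene");save("sc2",p)
cv2.imwrite("pics/v3.png",cv2.resize(cv2.imread("pics/sc2.png")[60:310,180:500],(768,600),interpolation=3))
E
```

```text
[[ 0.9259  0.2829  0.2502]
 [ 0.3252 -0.9341 -0.1475]
 [ 0.192   0.218  -0.9569]] [ 0.1368  0.9631 -1.2456  2.3339  1.461   1.1966  2.9411]
rotvec [ -8.6424 -20.4334 141.7934] 143.51859491343356
up in tool [ 0.192   0.218  -0.9569]
```

View pics/v3.png

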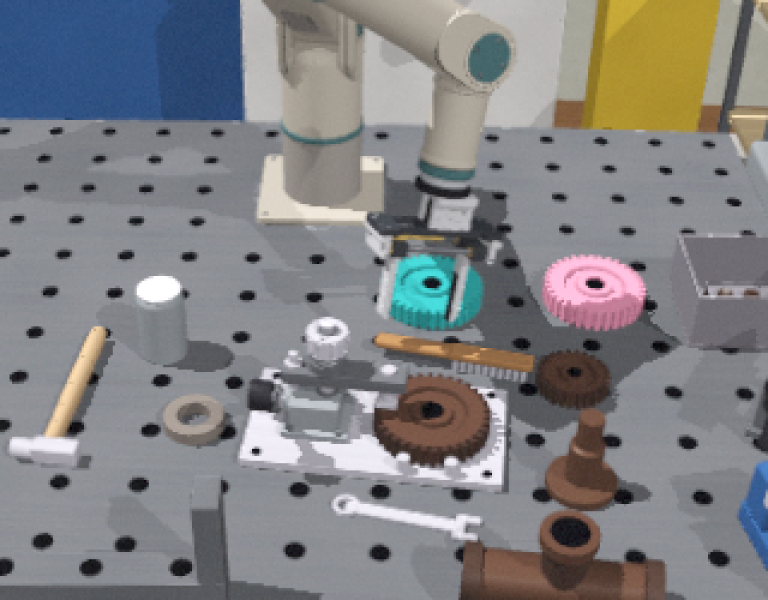

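Nothing is disturbed; the fingers hang clear between the turquoise gear and the brush. The last joint turns the opposite way from what I assumed and hit its range. I'll go up and turn back.

>>> play_rows(
  rows=[
    [90,[6,6.5,-28.5],[0,0,0]],
    [90,[6,6.5,-28.5],[0,0,0]],
    [90,[6,6.5,-28.5],[0,0,0]],
    [90,[6,6.5,-28.5],[0,0,0]],
    [90,[0,0,0],[-0.6,-1.5,10.1]],
    [90,[0,0,0],[-0.6,-1.5,10.1]],
    [90,[0,0,0],[-0.6,-1.5,10.1]],
    [90,[0,0,0],[-0.6,-1.5,10.1]],
  ],
)

```text
time: 14.98
tcp_pos: [0.3882, 0.1584, 0.1631]
tcp_rot: [0.068, 0.965, -0.22, 0.122]
contact_force: [-0.5, -0.3, -0.8]
width: 0.955
gripper_force: 0.0
```

```bash
python3 k.py 145;python3 s.py
```

```text
[[ 0.8736 -0.4411  0.2056]
 [-0.4079 -0.8941 -0.1851]
 [ 0.2654  0.0778 -0.961 ]] [ 0.0832  0.6567 -1.1568  2.2724  1.1094  1.0224  2.4332]
rotvec [-10.0258 -15.2452  98.6245] 100.29821929135937
up in tool [ 0.2654  0.0778 -0.961 ]
14.975 [0.3882 0.1584 0.1631] [ 0.0681  0.9655 -0.2198  0.122 ] q7 2.433203199551338 F [-0.5    -0.3322 -0.7793] M [0.1882 0.3093 0.0022]
to nut, tool mm [218.6317  29.8361  71.1811] tooly yaw -116.25722309418546
```

>>> play_rows(
  rows=[
    [90,[5,1.5,-19],[-1,-1.5,10]],
    [90,[5,1.5,-19],[-1,-1.5,10]],
    [90,[5,1.5,-19],[-1,-1.5,10]],
    [90,[5,1.5,-19],[-1,-1.5,10]],
    [90,[0,0,0],[-1,-1.5,10]],
    [90,[0,0,0],[-1,-1.5,10]],
    [90,[0,0,0],[-1,-1.5,10]],
    [90,[0,0,0],[-1,-1.5,10]],
    [90,[0,0,0],[-1,-1.5,10]],
    [90,[0,0,0],[0,0,0]],
  ],
)

```text
time: 16.23
tcp_pos: [0.3869, 0.1547, 0.2417]
tcp_rot: [-0.007, -0.53, 0.848, -0.017]
contact_force: [0.6, -0.1, -0.3]
width: 0.955
gripper_force: 0.0
```

```bash
python3 k.py 145;python3 s.py
```

```text
[[-0.4374 -0.8993  0.0059]
 [-0.8988  0.4369 -0.036 ]
 [ 0.0298 -0.0211 -0.9993]] [ 0.2549  0.4226 -0.9964  2.084   0.4965  0.9014  1.6588]
rotvec [-1.3414 -1.6077  9.0673] 9.305878856944162
up in tool [ 0.0298 -0.0211 -0.9993]
16.225 [0.3869 0.1547 0.2417] [-0.007  -0.5303  0.8476 -0.0168] q7 1.658791106099139 F [ 0.6474 -0.0775 -0.267 ] M [0.0628 0.0859 0.0281]
to nut, tool mm [  25.2703 -227.2452   92.3527] tooly yaw 154.08627105565895
```

>>> play_rows(
  rows=[
    [90,[0,0,-10],[-1.3,-1.6,4]],
    [90,[2.9,-57.6,0],[0,0,0]],
    [90,[2.9,-57.6,0],[0,0,0]],
    [90,[2.9,-57.6,0],[0,0,0]],
    [90,[2.9,-57.6,0],[0,0,0]],
    [90,[0,0,0],[0,0,0]],
  ],
)

```text
time: 16.98
tcp_pos: [0.583, 0.0275, 0.2493]
tcp_rot: [-0.001, -0.499, 0.866, 0.0]
contact_force: [-1.0, 0.7, 0.8]
width: 0.955
gripper_force: 0.0
```

```bash
python3 k.py 150;python3 s.py
```

```text
[[-0.5016 -0.8651 -0.0026]
 [-0.8651  0.5016 -0.0008]
 [ 0.002   0.0019 -1.    ]] [ 0.4495  0.6518 -0.9097  1.6637  0.5629  1.1127  1.9958]
rotvec [ 0.1092 -0.1129 -0.1039] 0.18832208925090985
up in tool [ 0.002   0.0019 -1.    ]
16.975 [0.583  0.0275 0.2493] [-0.0013 -0.4992  0.8665  0.0003] q7 1.9957681473478166 F [-1.0197  0.652   0.8377] M [ 0.0926  0.0692 -0.0039]
to nut, tool mm [-0.7014  2.7737 94.3004] tooly yaw 149.89600746903417
```

>>> play_rows(
  rows=[
    [90,[-0.7,2.8,20],[0,0,0]],
    [90,[0,0,20],[0,0,-10]],
    [90,[0,0,0],[0,0,-10]],
    [90,[0,0,20],[0,0,0]],
    [90,[0,0,0],[0,0,0]],
  ],
)

```text
time: 17.6
tcp_pos: [0.5758, 0.033, 0.1883]
tcp_rot: [-0.003, -0.644, 0.765, 0.002]
contact_force: [0.1, -1.0, 0.1]
width: 0.959
gripper_force: 0.0
```

```bash
python3 s.py
```

```text
17.6 [0.5758 0.033  0.1883] [-0.0032 -0.6437  0.7653  0.0018] q7 2.218553347600639 F [ 0.1178 -1.0437  0.0865] M [0.0362 0.0618 0.0185]
to nut, tool mm [ 2.6146 -5.6617 33.28  ] tooly yaw 170.13196431314077
```

>>> play_rows(
  rows=[
    [90,[2.6,-5.6,15],[0,0,0]],
    [90,[0,0,0],[0,0,0]],
    [90,[0,0,0],[0,0,0]],
  ],
)

```text
time: 17.98
tcp_pos: [0.5823, 0.03, 0.1749]
tcp_rot: [-0.002, -0.644, 0.765, 0.001]
contact_force: [-0.6, 0.2, 0.9]
width: 0.957
gripper_force: 0.0
```

```bash
python3 s.py; python3 s.py
```

```text
17.975 [0.5823 0.03   0.1749] [-0.0018 -0.6442  0.7649  0.0011] q7 2.215026965134001 F [-0.6066  0.2425  0.8506] M [0.0749 0.0444 0.0384]
to nut, tool mm [ 0.785   1.3601 19.8894] tooly yaw 170.20625869150024
17.975 [0.5823 0.03   0.1749] [-0.0018 -0.6442  0.7649  0.0011] q7 2.215026965134001 F [-0.6066  0.2425  0.8506] M [0.0749 0.0444 0.0384]
to nut, tool mm [ 0.785   1.3601 19.8894] tooly yaw 170.20625869150024
```

>>> play_rows(
  rows=[
    [90,[0.8,1.2,19],[0,0,0]],
    [90,[0,0,0],[0,0,0]],
    [45,[0,0,0],[0,0,0]],
    [45,[0,0,0],[0,0,0]],
    [45,[0,0,0],[0,0,0]],
    [45,[0,0,0],[0,0,0]],
    [45,[0,0,0],[0,0,0]],
  ],
)

```text
time: 18.85
tcp_pos: [0.5828, 0.0289, 0.1562]
tcp_rot: [-0.0, -0.644, 0.765, -0.0]
contact_force: [5.2, -0.6, -2.6]
width: 0.536
gripper_force: 30.0
```

```bash
python3 s.py
```

```text
18.85 [0.5828 0.0289 0.1562] [-0.0003 -0.6441  0.7649 -0.0001] q7 2.1942795688005927 F [ 5.2035 -0.5685 -2.6444] M [-0.044  -1.0206  0.0818]
to nut, tool mm [-0.1511  2.1113  1.1753] tooly yaw 170.198269915525
```

>>> play_rows(
  rows=[
    [45,[0,0,0.33],[0,0,10]],
    [45,[0,0,0.33],[0,0,10]],
    [45,[0,0,0.33],[0,0,10]],
    [45,[0,0,0.33],[0,0,10]],
    [45,[0,0,0.33],[0,0,10]],
    [45,[0,0,0.33],[0,0,10]],
    [45,[0,0,0],[0,0,0]],
  ],
)

```text
time: 19.73
tcp_pos: [0.5817, 0.0299, 0.1542]
tcp_rot: [-0.001, -0.176, 0.984, 0.0]
contact_force: [3.5, 1.0, -2.7]
width: 0.537
gripper_force: 30.0
```

```bash
python3 s.py
```

```text
19.725 [0.5817 0.0299 0.1542] [-0.001  -0.1764  0.9843  0.0002] q7 1.3276217979836877 F [ 3.4687  1.0201 -2.7156] M [ 0.4641 -0.7919 -0.1592]
to nut, tool mm [ 1.1142 -0.1571 -0.8283] tooly yaw 110.32122232560393
```

>>> play_rows(
  rows=[
    [45,[0,0,0.33],[0,0,10]],
    [45,[0,0,0.33],[0,0,10]],
    [45,[0,0,0.33],[0,0,10]],
    [45,[0,0,0.33],[0,0,10]],
    [45,[0,0,0.33],[0,0,10]],
    [45,[0,0,0.33],[0,0,10]],
    [45,[0,0,0.33],[0,0,10]],
    [45,[0,0,0.33],[0,0,10]],
    [45,[0,0,0.33],[0,0,10]],
    [45,[0,0,0.33],[0,0,10]],
    [45,[0,0,0.33],[0,0,10]],
    [45,[0,0,0],[0,0,0]],
  ],
)

```text
time: 21.22
tcp_pos: [0.5833, 0.0317, 0.1505]
tcp_rot: [-0.0, 0.704, 0.71, 0.001]
contact_force: [4.8, 4.0, -3.8]
width: 0.536
gripper_force: 30.0
```

```bash
python3 s.py;python3 - <<'E'
from h import *
p,d=r.grab_frame("scene");save("sc4",p)
E
```

```text
21.225 [0.5833 0.0317 0.1505] [-0.0004  0.7045  0.7097  0.0011] q7 -0.18588187592952787 F [ 4.8141  3.9567 -3.809 ] M [ 0.6736 -1.563  -0.0979]
to nut, tool mm [-2.2861 -2.5732 -4.4617] tooly yaw 0.4276870800930139
```

```bash
cat > g.py <<'E'
from h import *
import sys
np.set_printoptions(precision=4,suppress=True)
ci=r.camera_info("wrist");p,d=r.grab_frame("wrist");save(sys.argv[1],p);P,u,v=cloud(d,ci)
e=np.array([.108,.994]);n=np.array([.994,-.108]);O=np.array([.5825,.030])+.035*e
X=(P[:,:2]-O)@n;Y=(P[:,:2]-O)@e;Z=P[:,2]
for nm,m in (("arm",(abs(X)<.012)&(Y>.0)&(Y<.062)&(Z>.075)&(Z<.12)),("gear",(np.hypot(X,Y-.1)>.055)&(np.hypot(X,Y-.1)<.064)&(Y>.11)&(Z>.03)&(Z<.06)),("plate",(abs(X)<.085)&(Y>.18)&(Y<.19))):
    print(nm,m.sum(),np.percentile(Z[m],[10,50,90]) if m.any() else "")
E
python3 g.py w4
```

```text
arm 4485 [0.0953 0.0963 0.101 ]
gear 132 [0.044  0.0451 0.0459]
plate 0
```

View pics/w4.png

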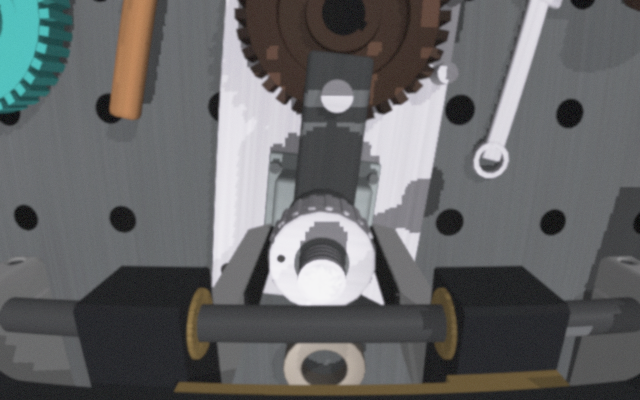

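The grip holds. From above, the nose is over the rim and the estimated gap is about 3.3 mm, roughly 100° more.

>>> play_rows(
  rows=[
    [45,[0,0,0.33],[0,0,10]],
    [45,[0,0,0.33],[0,0,10]],
    [45,[0,0,0.33],[0,0,10]],
    [45,[0,0,0.33],[0,0,10]],
    [45,[0,0,0.33],[0,0,10]],
    [45,[0,0,0.33],[0,0,10]],
    [45,[0,0,0.33],[0,0,10]],
    [45,[0,0,0],[0,0,0]],
  ],
)

```text
time: 22.32
tcp_pos: [0.5844, 0.0307, 0.1482]
tcp_rot: [0.0, 0.984, 0.177, 0.002]
contact_force: [8.1, 1.4, -4.9]
width: 0.539
gripper_force: 30.0
```

```bash
python3 s.py;python3 g.py w5; python3 g.py w6
```

```text
22.325 [0.5844 0.0307 0.1482] [0.0001 0.9842 0.1772 0.0015] q7 -1.115868987584662 F [ 8.1174  1.3963 -4.9221] M [ 0.1077 -1.9143 -0.1742]
to nut, tool mm [-3.9358 -0.0942 -6.7746] tooly yaw -69.5908598439801
arm 3915 [0.0929 0.0938 0.0986]
gear 2685 [0.0439 0.0448 0.0457]
plate 1213 [0.0139 0.0148 0.0158]
arm 3902 [0.0929 0.0938 0.0986]
gear 2695 [0.0439 0.0448 0.0457]
plate 1204 [0.0139 0.0148 0.0157]
```

>>> play_rows(
  rows=[
    [45,[0,0,0.33],[0,0,10]],
    [45,[0,0,0.33],[0,0,10]],
    [45,[0,0,0],[0,0,0]],
  ],
)

```text
time: 22.8
tcp_pos: [0.5845, 0.0302, 0.1476]
tcp_rot: [0.0, 1.0, 0.003, 0.001]
contact_force: [8.4, 1.6, -4.9]
width: 0.538
gripper_force: 30.0
```

```bash
python3 s.py;python3 g.py w7
```

```text
22.8 [0.5845 0.0302 0.1476] [0.0002 1.     0.0034 0.0015] q7 -1.3798603131724119 F [ 8.4322  1.6308 -4.8646] M [-0.0681 -1.8378 -0.1127]
to nut, tool mm [-3.7363  0.7813 -7.4495] tooly yaw -89.61301822920687
arm 3434 [0.0922 0.0931 0.0978]
gear 2308 [0.0439 0.0448 0.0457]
plate 1144 [0.0139 0.0148 0.0157]
```

>>> play_rows(
  rows=[
    [45,[0,0,0.33],[0,0,10]],
    [45,[0,0,0],[0,0,0]],
  ],
)

```text
time: 23.1
tcp_pos: [0.5844, 0.0299, 0.1473]
tcp_rot: [0.0, 0.996, -0.084, 0.001]
contact_force: [9.2, 0.1, -4.0]
width: 0.539
gripper_force: 30.0
```

```bash
python3 s.py;python3 g.py w8
```

```text
23.1 [0.5844 0.0299 0.1473] [ 0.0002  0.9965 -0.0839  0.0014] q7 -1.5118803907522718 F [ 9.1693  0.0574 -3.9959] M [-0.0843 -1.8356 -0.1332]
to nut, tool mm [-3.5631  1.1362 -7.7505] tooly yaw -99.62408287476762
arm 2956 [0.092  0.093  0.0978]
gear 1806 [0.044  0.0448 0.0457]
plate 939 [0.0139 0.0148 0.0157]
```

>>> play_rows(
  rows=[
    [45,[0,0,0.33],[0,0,10]],
    [45,[0,0,0],[0,0,0]],
  ],
)

```text
time: 23.4
tcp_pos: [0.5844, 0.0296, 0.147]
tcp_rot: [0.0, 0.985, -0.171, 0.001]
contact_force: [8.3, -0.0, -3.2]
width: 0.537
gripper_force: 30.0
```

```bash
python3 s.py;python3 g.py w9
```

```text
23.4 [0.5844 0.0296 0.147 ] [ 0.0002  0.9854 -0.1705  0.0014] q7 -1.6441404239438548 F [ 8.3354 -0.0344 -3.1564] M [-0.1815 -1.7254 -0.1273]
to nut, tool mm [-3.334   1.4626 -8.0409] tooly yaw -109.63443624312629
arm 2158 [0.0921 0.0931 0.0981]
gear 1330 [0.0439 0.0448 0.0456]
plate 566 [0.014  0.0149 0.0159]
```

The arm stopped going down at 0.093 while the nut turned 10° further, so the pad is in contact. I'll back off 10°, then release and rise.

>>> play_rows(
  rows=[
    [45,[0,0,-0.3],[0,0,-9]],
    [45,[0,0,0],[0,0,0]],
    [90,[0,0,0],[0,0,0]],
    [90,[0,0,0],[0,0,0]],
    [90,[0,0,0],[0,0,0]],
    [90,[0,0,0],[0,0,0]],
    [90,[0,0,-30],[0,0,0]],
    [90,[0,0,-50],[0,0,0]],
    [90,[0,0,-30],[0,0,-4.4]],
    [90,[0,0,0],[0,0,0]],
  ],
)

```text
time: 24.7
tcp_pos: [0.5826, 0.0292, 0.2594]
tcp_rot: [-0.0, 0.998, -0.055, 0.0]
contact_force: [-0.4, -0.2, -0.1]
width: 0.955
gripper_force: 0.0
```

```bash
sed -i 's/\[.5807,.0294,.155\]/[.658,-.047,.118]/;s/to nut/to knob/' s.py; python3 s.py;python3 b.py w10; python3 g.py w11
```

```text
24.7 [0.5826 0.0292 0.2594] [-0.      0.9985 -0.0554  0.0004] q7 -1.529696789803108 F [-0.4254 -0.1908 -0.1285] M [ 0.0142  0.1401 -0.0436]
to knob, tool mm [ 83.293   67.4084 141.4094] tooly yaw -96.35339311954719
24.7 [0.5826 0.0292 0.2594] [-0.      0.9985 -0.0554  0.0004] [-0.3792  0.5291  0.4405  1.6796 -0.2602  0.9906 -1.5297] [-0.4254 -0.1908 -0.1285] [ 0.0142  0.1401 -0.0436]
[[359.3288   0.     321.3626]
 [  0.     359.3288 193.9234]
 [  0.       0.       1.    ]] -0.08281996939662395 [[-0.1112 -0.9938  0.0007]
 [-0.9644  0.1081  0.2415]
 [-0.2401  0.0262 -0.9704]] [0.0941 0.5269 0.5605]
clamp_base 0.66 [201.7 165.3] [0.6063 0.1538 0.0454]
clamp_base 0.6 [292.2 165.7] [0.6024 0.0541 0.0927]
gear 0.85 [203.9 169.3] [0.6018 0.1522 0.0455]
lever_pivot 0.97 [383.2 171. ] [ 0.5814 -0.0334  0.0584]
lever_knob 0.66 [405.3  83.2] [ 0.6624 -0.0429  0.1373]
nut_grip 0.87 [318.5 196.9] [0.5907 0.0308 0.1717]
nut_grip 0.62 [ 46.5 113.2] [0.6836 0.3265 0.0292]
pad 0.77 [247.1 170.6] [0.6025 0.096  0.0922]
arm 1725 [0.0919 0.0929 0.0976]
gear 1255 [0.0438 0.0448 0.0457]
plate 882 [0.0137 0.0147 0.0158]
```

View pics/w10.png

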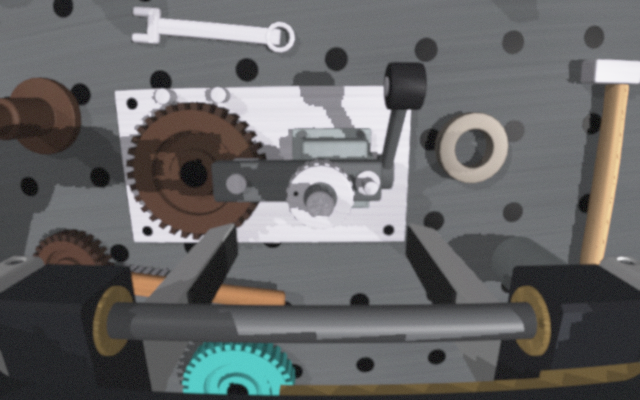

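The lever stands open with its knob at (405,85), the pad is on the rim and the nut is free. Next I'll take the knob.

>>> play_rows(
  rows=[
    [70,[41.6,33.7,0],[0,0,0]],
    [70,[41.6,33.7,0],[0,0,0]],
    [70,[0,0,40],[0,0,0]],
    [70,[0,0,40],[0,0,0]],
    [70,[0,0,0],[0,0,0]],
  ],
)

```text
time: 25.72
tcp_pos: [0.6535, -0.0465, 0.1731]
tcp_rot: [0.0, 0.998, -0.056, -0.006]
contact_force: [0.1, -0.2, 0.7]
width: 0.745
gripper_force: 0.0
```

```bash
python3 s.py
```

```text
25.725 [ 0.6535 -0.0465  0.1731] [ 0.0004  0.9984 -0.0557 -0.0059] q7 -1.3792554530631151 F [ 0.0948 -0.2067  0.7145] M [0.0009 0.0813 0.0145]
to knob, tool mm [ 5.2238 -0.109  55.0666] tooly yaw -96.38841229940728
```

>>> play_rows(
  rows=[
    [70,[3.5,0,30],[0,0,0]],
    [70,[0,0,25],[0,0,0]],
    [70,[0,0,0],[0,0,0]],
    [70,[0,0,0],[0,0,0]],
    [20,[0,0,0],[0,0,0]],
    [20,[0,0,0],[0,0,0]],
    [20,[0,0,0],[0,0,0]],
    [20,[0,0,0],[0,0,0]],
    [20,[0,0,0],[0,0,0]],
  ],
)

```text
time: 26.85
tcp_pos: [0.6595, -0.0461, 0.1217]
tcp_rot: [-0.0, 0.998, -0.055, -0.002]
contact_force: [0.3, 3.2, 1.0]
width: 0.298
gripper_force: 30.0
```

```bash
python3 s.py
```

```text
26.85 [ 0.6595 -0.0461  0.1217] [-0.0002  0.9985 -0.0551 -0.002 ] q7 -1.3557122314541035 F [0.258  3.1915 0.9591] M [0.7578 0.0127 0.0413]
to knob, tool mm [-1.3725  1.017   3.6746] tooly yaw -96.31640936479391
```

>>> play_rows(
  rows=[
    [20,[-8.2,0,-8.1],[0,0,0]],
    [20,[-8.9,0,-7.2],[0,0,0]],
    [20,[-9.6,0,-6.3],[0,0,0]],
    [20,[-10.2,0,-5.3],[0,0,0]],
    [20,[-10.7,0,-4.3],[0,0,0]],
    [20,[-11.1,0,-3.2],[0,0,0]],
    [20,[-11.3,0,-2.1],[0,0,0]],
    [20,[-11.5,0,-0.9],[0,0,0]],
    [20,[0,0,0],[0,0,0]],
  ],
)

```text
time: 27.98
tcp_pos: [0.5754, -0.0374, 0.1584]
tcp_rot: [-0.0, 0.998, -0.055, -0.005]
contact_force: [-0.8, 5.2, -9.3]
width: 0.295
gripper_force: 30.0
```

```bash
python3 s.py
```

```text
27.975 [ 0.5754 -0.0374  0.1584] [-0.      0.9985 -0.0554 -0.0047] q7 -1.35268887739776 F [-0.85   5.249 -9.287] M [1.2112 0.36   0.1071]
to knob, tool mm [83.4948  0.3602 39.5881] tooly yaw -96.35467322281477
```

>>> play_rows(
  rows=[
    [20,[-11.5,0,3.2],[0,0,0]],
    [20,[-11.4,0,1.4],[0,0,0]],
    [20,[-11.2,0,2.5],[0,0,0]],
    [20,[-10.9,0,3.6],[0,0,0]],
    [20,[-10.5,0,4.7],[0,0,0]],
    [20,[-10.0,0,5.7],[0,0,0]],
    [20,[-9.3,0,6.7],[0,0,0]],
    [20,[-8.6,0,7.6],[0,0,0]],
    [20,[0,0,0],[0,0,0]],
  ],
)

```text
time: 29.1
tcp_pos: [0.495, -0.029, 0.1247]
tcp_rot: [0.0, 0.998, -0.055, -0.002]
contact_force: [0.4, 4.7, -2.2]
width: 0.3
gripper_force: 30.0
```

```bash
python3 s.py
```

```text
29.1 [ 0.495  -0.029   0.1247] [ 0.0004  0.9985 -0.0554 -0.0021] q7 -1.3096282681425722 F [ 0.3978  4.7369 -2.1793] M [1.2098 0.1166 0.1375]
to knob, tool mm [164.0272  -0.1995   6.012 ] tooly yaw -96.35224614742104
```

>>> play_rows(
  rows=[
    [20,[-7.8,0,8.4],[0,0,0]],
    [20,[-7,0,9.2],[0,0,0]],
    [20,[-6,0,9.8],[0,0,0]],
    [20,[-5,0,10.4],[0,0,0]],
    [20,[-3.9,0,10.8],[0,0,0]],
    [20,[-2.9,0,11.1],[0,0,0]],
    [20,[-1.7,0,11.4],[0,0,0]],
    [20,[-0.6,0,11.5],[0,0,0]],
    [20,[0,0,1],[0,0,0]],
    [20,[0,0,0],[0,0,0]],
  ],
)

```text
time: 30.35
tcp_pos: [0.4614, -0.0255, 0.0415]
tcp_rot: [0.0, 0.998, -0.056, -0.001]
contact_force: [0.2, 5.0, 15.1]
width: 0.295
gripper_force: 30.0
```

```bash
python3 s.py
```

```text
30.35 [ 0.4614 -0.0255  0.0415] [ 0.0003  0.9985 -0.0556 -0.001 ] q7 -1.220447688145559 F [ 0.1708  5.0251 15.105 ] M [1.099  0.0513 0.1337]
to knob, tool mm [197.6206  -0.4068 -76.8553] tooly yaw -96.37349341425706
```

The lever is back at its lower stop (15 N up). I'll release and rise.

>>> play_rows(
  rows=[
    [70,[0,0,0],[0,0,0]],
    [70,[0,0,0],[0,0,0]],
    [70,[0,0,0],[0,0,0]],
    [70,[0,0,0],[0,0,0]],
    [70,[0,0,-30],[0,0,0]],
    [70,[0,0,-50],[0,0,0]],
    [70,[0,0,-50],[0,0,0]],
    [70,[0,0,-50],[0,0,0]],
    [70,[0,0,-50],[0,0,0]],
    [70,[0,0,0],[0,0,0]],
  ],
)

```text
time: 31.6
tcp_pos: [0.4635, -0.0254, 0.274]
tcp_rot: [-0.0, 0.998, -0.055, 0.002]
contact_force: [0.1, 0.5, -1.1]
width: 0.745
gripper_force: 0.0
```

```bash
python3 s.py; python3 b.py w12|tail -8; python3 g.py w13
python3 - <<'E'
from h import *
ci=r.camera_info("wrist");p,d=r.grab_frame("wrist");P,u,v=cloud(d,ci)
m=(np.hypot(P[:,0]-.461,P[:,1]+.025)<.03)&(P[:,2]>.02);print("knob",m.sum(),np.percentile(P[m],[2,50,98],axis=0))
m=(np.hypot(P[:,0]-.5825,P[:,1]-.03)<.024)&(np.hypot(P[:,0]-.5825,P[:,1]-.03)>.014)&(P[:,2]>.12);print("nut top",m.sum(),np.median(P[m][:,2]))
p,d=r.grab_frame("scene");save("sc5",p)
E
```

```text
31.6 [ 0.4635 -0.0254  0.274 ] [-0.      0.9985 -0.0555  0.0017] q7 -1.4452700834950492 F [ 0.091   0.5081 -1.1164] M [-0.0047  0.1654 -0.0069]
to knob, tool mm [195.1293  -0.0456 156.6302] tooly yaw -96.36146641519923
 [-0.2375  0.0261 -0.971 ]] [0.0267 0.4155 0.5465]
clamp_base 0.61 [232.7  67.9] [0.57   0.0313 0.146 ]
gear 0.78 [140.1  67.9] [0.5885 0.1295 0.092 ]
gear 0.69 [187.8 302. ] [0.4786 0.0163 0.3306]
lever_pivot 0.7 [ 24.8 180.6] [0.4914 0.3443 0.0199]
lever_pivot 0.66 [320.6  62.7] [ 0.5757 -0.0368  0.0588]
lever_knob 0.62 [323.7 170.1] [ 0.4678 -0.028   0.058 ]
nut_grip 0.58 [233.6  55.5] [0.5763 0.0255 0.1631]
arm 1676 [0.0916 0.0927 0.0975]
gear 1294 [0.0438 0.0448 0.0459]
plate 658 [0.0138 0.0148 0.0159]
knob 8490 [[ 0.45516384 -0.04639122  0.04877992]
 [ 0.48476465 -0.02796749  0.36291382]
 [ 0.4904475  -0.01087964  0.37912292]]
nut top 2144 0.14592208379155952
```

View pics/w12.png

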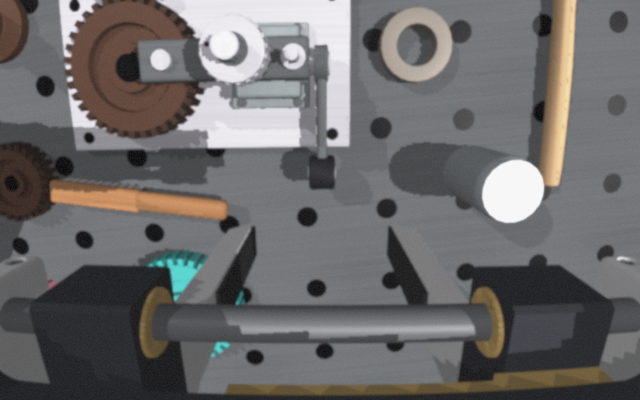

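View pics/sc5.png

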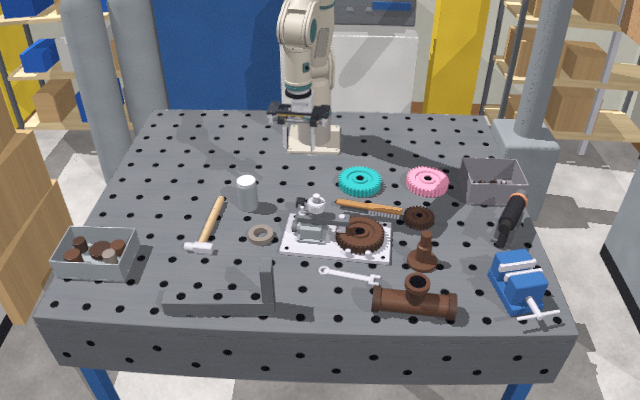

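The lever lies closed, with the knob at (322,172). The arm top has stayed at 0.093 while the nut dropped with the cam, so the springs are compressed about 4.5–5 mm. The gear and the other things are where they were.

```bash
python3 -c "
from bench import r
print(r.finish_job())"
```

```text
the job is handed in; nothing more can be done
None
```

The job is handed in: the lever went fully open, the nut was screwed down until the pad met the gear, and the lever is fully closed again. The springs are compressed about 4.5–5 mm by depth reading, and the final pictures show nothing shifted. On the way the last joint reached its range limit once, which may count against the job, but the fingers touched nothing there.

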